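# Set out the hydraulic block's parts for refitting

## Robot

A 7-joint arm with a two-finger parallel gripper is mounted at the origin on the work surface. World frame = base frame: x ahead of the robot, y to its left, z up, the work surface at z = 0. Lengths are in m, angles in rad, forces in N, time in s.
With the tool pointing down it reaches from about 0.4 to 0.85 m from the base axis. Payload 10.4 kg.
Tool frame: the origin (TCP) lies at the very end of the fingers, on their centre line; the grasp point (between the pads) lies r.tcp_to_grasp behind it (r.tcp_to_grasp is the distance from the TCP to the grasp point, in m); z points along the fingers, y is the line along which they close (so a half turn about z gives the same grasp; the last joint's range is limited). The gripper opens to 87 mm and grips with 3 to 60 N. Pads are 19 mm wide; open, the fingers measure 117 mm over their backs; the gripper's body (75 mm by 190 mm) begins 51 mm behind the grasp point.
Start: joints at [-1.238, 0.332, -0.065, 1.46, 0.022, 1.35, -0.088], TCP at [0.218, 0.586, 0.223] pointing down, gripper open.
Joint ranges: [-2.6, 2.6], [-0.5, 2.12], [-1.47, 1.34], [0.16, 2.42], [-1.27, 4.41], [0.06, 2.06], [-2.6, 2.6]. Speed limits (rad/s): [2.22, 2.22, 2.79, 2.79, 3.14, 3.14, 3.14].

## Interface

Orientations are given as a unit quaternion [x, y, z, w].
In Python, from bench import monitor, cams, ticket, r gives the robot as it stands.
- The arm moves only by the shell command python3 -m crank 'ROWS' [OPENING] [FORCE]. ROWS is a JSON object whose one key "steps" holds a list of rows, each a list of 2 entries, a list of its own where there are three numbers: the shift along the world's x, y, z in units of 25 mm (1.0 is 25 mm), then the turn, a rotation vector about the world's x, y, z in units of 5 degrees (1.0 is 5 degrees). In form: {"steps": [[[x, y, z], [ax, ay, az]], ...]}. A call has 1 to 10 rows; each row shifts and turns the commanded pose from where the row before left it; what a row does not reach is not made up. A row lasts 1/12 s, in which the tool goes at most 41.7 mm and 7.16 degrees, less where a joint would pass 70% of its speed; a pose out of reach is approached as far as the arm can. A call is refused whole if a number of a shift passes 1 or a number of a turn 1, either way. A call with a gripper value outside its range is refused whole. OPENING is the finger opening in mm, from 0 to 87, set as the call begins (- or left out, the last holds). The fingers move at their own pace and stop on an object; FORCE is the grip in N (left out, the last holds). Time passes only in rows, so rows that do not move let the fingers close. It gives the time, the measured TCP pose, the force, the opening and the grip force at its end, in the units of the state.
- monitor.read_state(): the state, without advancing time (a new reading comes with each control period).
- cams.camera(name): name is "side" or "top"; returns a dict with "pixels" (400x640x3 uint8, blue, green, red), "z_map" (400x640 float32, m along the optical axis (not along the pixel's ray), 0 where there is no reading), "vfov" (degrees; the focal length in pixels is half the picture's height over the tangent of half this angle, whatever the lens; pixels are square), "cx", "cy" (the principal point, pixels), "T" (4x4, takes a point from camera to world coordinates). Camera axes: x right, y up, looking along -z (the intrinsics and any distortion apply to the point x, -y, -z); pixel columns grow to the right and rows downward; lengths in m; the calibration is good to about 2 mm. A picture is of the moment at which its call begins.
- ticket.close_job(): hands the job in; it is judged then, once.
The state is a dict: "time": time; "joint_positions": joint angles; "joint_vel": joint speeds; "joint_torque": joint torques, N m; "ee_pos": TCP position; "eef_rot": TCP orientation; "ft_force": force on the tool from outside, world axes, zero at the start; "torque": the same for the moment, N m; "width": finger opening in m; "grip_force": force on a finger pad.
Only numpy, scipy, OpenCV 4.12 (cv2) and the standard library are available. Lean on these libraries where they do the work, as an engineer would, in place of code of your own. Each camera call takes 0.05 s, during which the arm holds its last target. There are 200 camera calls.

## Task

Set out the valve parts round the aluminium manifold block, all standing upright: the solenoid coil on the middle of the block's top and square with it, the coil nut centred on top of the coil, and the brass hose adapter on the bench midway between the block and the pump. Stand the pressure gauge, dial up, straight in front of the block's brass port with a gap of about 30 mm to the port, and the steel valve cartridge to the left of the gauge as the robot sees it, in a row with it along the block's port face and again about 30 mm clear.

Things in the scene. Friction and masses are not known exactly. Their poses are not given: they have to be found in the camera images.
- block: Aluminium manifold block, fixed, 110 (x) x 90 (y) x 50 mm high; origin at the centre of its underside. A brass gauge port, 20 mm diameter, sticks out 12 mm from the middle of its -x face, 26 mm up, towards the robot (yaw up to 0.15 rad). That face has four black screws. Flat top, dark bore in its centre. Block and pump may swap sides.
- pump: Gear pump, fixed: grey square body 90 x 90 x 55 mm, upright steel shaft on top (85 mm high over all). Origin at the centre of its underside. It stands beyond the block's +y or -y face, in line with it to about 10 mm, 285 to 315 mm centre to centre; the bench between them is free.
- gauge: Pressure gauge: round black case, 50 mm diameter, 36 mm high, white dial up. Stands upright; origin at the centre of its underside, z up. Loose, 0.12 kg. Place: on the bench on the block's port axis, about 30 mm between port end and case (centre about 122 mm from the block's centre).
- cartridge: Valve cartridge: standing steel cylinder, 30 mm diameter to 40 mm up, two black bands, then a darker 22 mm neck to 70 mm. Stands upright; origin at the centre of its underside, z up. Loose, 0.16 kg. Place: on the bench at the gauge's left (robot's left, block's +y), in a row parallel to the block's port face, about 30 mm gap (centres about 70 mm apart).
- coil: Solenoid coil: black box 44 (x) x 36 (y) x 46 mm high; on its +x side a grey plug 14 mm long with a 5 mm gland; steel ring round a dark hole on its flat top. Origin at the centre of the box's underside (plug not counted), z up. Grip across y. Loose, 0.22 kg. Place: middle of the block's top, sides parallel (plug along any of the four ways).
- nut: Coil nut: low knurled steel disc, 30 mm diameter, 18 mm high, dark hexagon socket on top. Stands upright; origin at the centre of its underside, z up. Loose, 0.06 kg. Place: flat on top of the coil, over the steel ring, once the coil is on the block.
- adapter: Hose adapter: standing brass fitting 48 mm high: foot 25 mm diameter to 18 mm up, collar 31 mm diameter from 18 to 32 mm, 18 mm diameter above. Stands upright; origin at the centre of its underside, z up. Loose, 0.13 kg. Place: on the bench midway between block and pump, on the line between their centres.

How it is judged:
By the outcome, as a careful person would: the job done as asked, in the order asked, and still so for the second after the job is handed in, with the robot touching nothing.
It also fails if it takes over 131 s, if anything falls off the work surface, if the arm or the gripper's body presses on something with over 40 N, if the wrist force passes 120 N, or if a joint passes its speed limit or range.

## Working session

There is one attempt and no reset: what is moved stays moved. The work goes in short steps, Python scripts to look and compute and a shell command to move; the robot and the scene stay as the last step left them, time stands still between calls to the robot, and variables do not carry over. Pictures are saved under pics/ and viewed, at most 14 in all, crops included, and the job is handed in when it is done.

```bash
ls; mkdir -p pics; cat > look.py <<'E'
import sys,cv2,numpy as np
from bench import monitor,cams,ticket,r
def grab(n):
    c=cams.camera(n); return c
E
python3 - <<'E'
from look import *
print({k:(np.round(v,3).tolist() if not isinstance(v,float) else v) for k,v in monitor.read_state().items()}, r.tcp_to_grasp)
for n in("top","side"):
    c=grab(n); cv2.imwrite(f"pics/{n}0.png",c["pixels"]); print(n,[k for k in c],c["vfov"],c["cx"],c["cy"],np.round(c["T"],3).tolist(),{k:c[k] for k in c if k not in("pixels","z_map","T")}, c["z_map"][200,320])
E
```

```text
pics
{'time': 0.0, 'joint_positions': [-1.238, 0.333, -0.065, 1.461, 0.022, 1.35, -0.089], 'joint_vel': [-0.0, 0.0, 0.002, -0.001, 0.001, -0.0, -0.002], 'joint_torque': [-0.0, -62.324, 0.025, -38.99, -0.061, 0.04, 0.0], 'ee_pos': [0.218, 0.585, 0.222], 'eef_rot': [0.177, 0.984, -0.001, -0.0], 'ft_force': [-0.405, 0.0, 0.364], 'torque': [-0.002, -0.022, 0.005], 'grip_force': 0.0, 'width': 0.08700312289236858} 0.0187
top ['pixels', 'z_map', 'vfov', 'cx', 'cy', 'T'] 51.67379923168766 315.95808676304466 198.40962500298582 [[-0.046, 0.978, -0.204, 0.318], [-0.999, -0.044, 0.014, -0.001], [0.004, 0.204, 0.979, 1.0], [0.0, 0.0, 0.0, 1.0]] {'vfov': 51.67379923168766, 'cx': 315.95808676304466, 'cy': 198.40962500298582} 1.0234892
side ['pixels', 'z_map', 'vfov', 'cx', 'cy', 'T'] 44.709424287110906 313.6479849166898 196.70303002969618 [[0.74, 0.438, -0.51, -0.045], [-0.672, 0.465, -0.576, -0.615], [-0.015, 0.769, 0.639, 0.74], [0.0, 0.0, 0.0, 1.0]] {'vfov': 44.709424287110906, 'cx': 313.6479849166898, 'cy': 196.70303002969618} 1.1429759
```

View pics/top0.png

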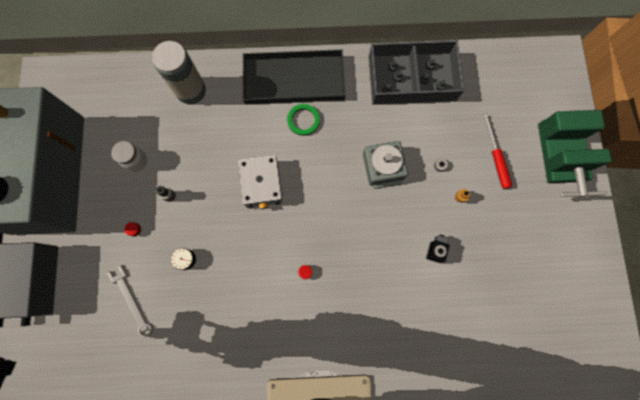

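View pics/side0.png

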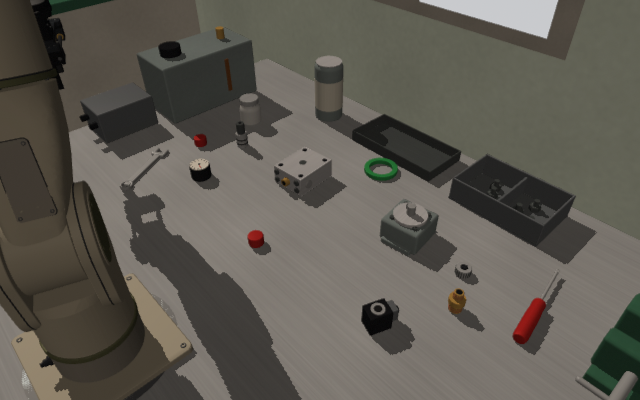

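The top view shows the block at (260,181) with its port at (263,206), the pump at (386,163), nut (442,165), adapter (463,196), coil (438,250) with its plug upward, gauge (182,259) and cartridge (165,193). The side view shows the same parts upright. The red caps, green ring and tools are distractors.

```bash
cat >> look.py <<'E'
def cloud(c):
    z=c["z_map"].astype(float); f=200/np.tan(np.radians(c["vfov"]/2))
    v,u=np.mgrid[0:400,0:640]
    P=np.stack([(u-c["cx"])/f*z,-(v-c["cy"])/f*z,-z,np.ones_like(z)],-1)@c["T"].T
    P[z==0]=np.nan
    return P[...,:3]
def ray(c,u,v,h):
    """pixel -> point on plane z=h"""
    f=200/np.tan(np.radians(c["vfov"]/2))
    d=c["T"][:3,:3]@np.array([(u-c["cx"])/f,-(v-c["cy"])/f,-1.]); o=c["T"][:3,3]
    return o+d*(h-o[2])/d[2]
def topface(c,h,near,rad,tol=.006):
    """surface pixels at height h near a point: rectangle of the face in world xy, mm"""
    P=cloud(c); m=(abs(P[...,2]-h)<tol)&(np.hypot(P[...,0]-near[0],P[...,1]-near[1])<rad)
    n,l,s,_=cv2.connectedComponentsWithStats(m.astype(np.uint8),connectivity=8)
    k=1+np.argmax(s[1:,4]); q=l==k
    v,u=np.nonzero(q)
    f=np.array([ray(c,a,b,h) for a,b in zip(u,v)])[:,:2]*1000
    R=cv2.minAreaRect(f.astype(np.float32))
    return len(f),P[q][:,2].mean()*1000,f.mean(0),R
E
python3 - <<'E'
from look import *
items=dict(block=(260,181,.05,.09),pump=(386,170,.055,.08),gauge=(182,259,.036,.035),cartridge=(162,190,.07,.03),coil=(438,250,.046,.04),nut=(442,165,.018,.03),adapter=(462,196,.048,.03))
T=grab("top");S=grab("side")
for n,c in(("top",T),("side",S)):
    P=cloud(c);z=P[...,2];m=abs(z)<.01;print(n,"bench z std",np.nanmean(z[m]),np.nanstd(z[m]),[np.round(P[i,j],4).tolist() for i,j in((300,320),(230,220),(230,350),(300,500),(120,540))])
for k,(u,v,h,rad) in items.items():
    near=ray(T,u,v,h)
    for c in(T,S):
        try:
            n,zz,m,R=topface(c,h,near,rad); print(k,n,round(zz,1),np.round(m,1),np.round(R[0],1),np.round(R[1],1),round(R[2],1))
        except Exception as e: print(k,e)
for n,c in(("top",T),("side",S)):
    b=cv2.resize(c["pixels"],None,fx=4,fy=4,interpolation=2)
    if n=="top": cv2.imwrite("pics/t_left.png",b[560:1120,560:1200]); cv2.imwrite("pics/t_right.png",b[560:1120,1400:2000])
E
```

```text
top bench z std -0.00042984435107619684 0.002184752313934149 [[0.2824, -0.0134, 0.0009], [0.4584, 0.2212, 0.0017], [0.4447, -0.0945, -0.0022], [0.2629, -0.4376, -0.0012], [0.7074, -0.6024, -0.0006]]
side bench z std 0.003320751541111687 0.0018498317793064207 [[0.3471, -0.1849, 0.0026], [0.3154, 0.1039, 0.0047], [0.5246, -0.0899, 0.0031], [0.592, -0.4156, 0.0054], [1.454, -0.069, -0.1115]]
block 1712 49.2 [568.7 119.2] [569.1 119.1] [110.8  90. ] 5.3
block 1128 52.6 [567.5 117.3] [567.5 117.3] [122.3 100.5] 5.6
pump 681 54.6 [ 595.3 -180.7] [ 599.1 -183.6] [89.4 89.4] 7.5
pump 624 56.5 [ 586.5 -196.3] [ 598.8 -186.7] [98.2 91.6] 8.1
gauge 376 35.5 [391.3 303.4] [391.5 303.3] [48.8 48.8] 44.4
gauge 220 38.4 [392.  303.2] [392.4 304. ] [57.9 49.1] 57.2
cartridge 73 68.8 [548.2 345.3] [547.9 345.2] [21.2 18.9] 87.4
cartridge 52 70.9 [548.5 344.7] [548.2 343.8] [35.9 18.5] 54.8
coil 334 45.3 [ 383.1 -292.4] [ 387.  -293.5] [36.8 56.9] 69.8
coil 577 47.5 [ 385.5 -295.8] [ 387.3 -296.1] [41.  57.7] 69.5
nut 119 17.3 [ 595.3 -326.5] [ 595.1 -326.9] [30.6 29.7] 20.3
nut 187 20.1 [ 596.8 -328.5] [ 596.7 -328.5] [37.3 30.3] 15.6
adapter 53 47.5 [ 512.8 -366.7] [ 512.7 -366.8] [17.7 17.8] 59.4
adapter 96 49.4 [ 514.2 -368.3] [ 514.2 -368. ] [24.3 17.4] 34.5
```

View pics/t_left.png

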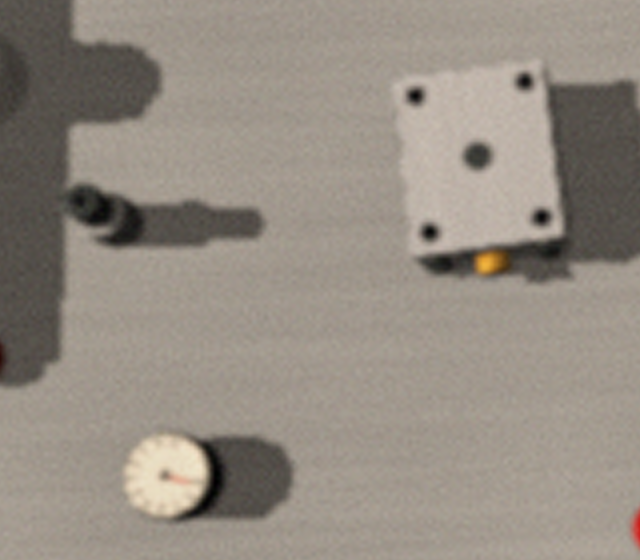

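View pics/t_right.png

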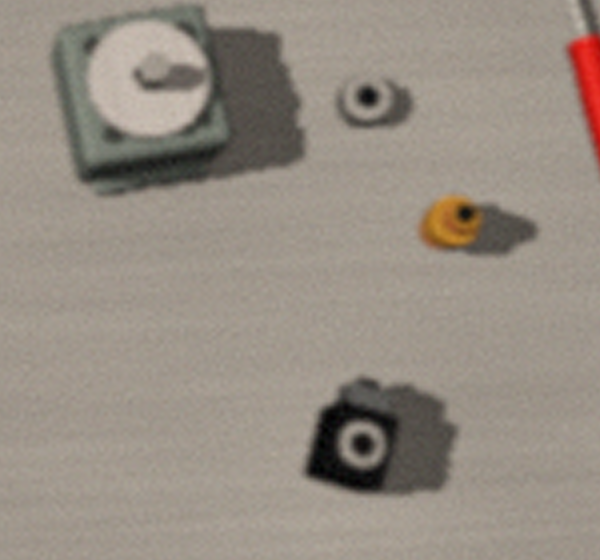

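The crops confirm it: the block is yawed about 5° with its port toward the robot. The coil's ring is at about (440,251) and its plug points away from the robot. I'll measure the coil box by colour.

```bash
cat >> look.py <<'E'
def coilbox(c,h,near,tol=.007):
    P=cloud(c); near=np.asarray(near)
    g=c["pixels"].max(2)
    m=((abs(P[...,2]-h)<tol)&(g<45)&(np.hypot(P[...,0]-near[0],P[...,1]-near[1])<.045)).astype(np.uint8)
    m=cv2.morphologyEx(m,cv2.MORPH_OPEN,np.ones((3,3),np.uint8))
    cs,_=cv2.findContours(m,0,1); k=max(cs,key=cv2.contourArea)
    f=np.array([ray(c,a,b,h)[:2]*1000 for a,b in k[:,0]],np.float32)
    return cv2.minAreaRect(f)
def ring(c,h,near):
    P=cloud(c); g=c["pixels"].min(2)
    m=(g>90)&(abs(P[...,2]-h)<.008)&(np.hypot(P[...,0]-near[0],P[...,1]-near[1])<.016)
    v,u=np.nonzero(m); k=cv2.minEnclosingCircle(np.stack([u,v],1).astype(np.float32))
    return len(u),ray(c,*k[0],h)[:2]*1000,k
E
python3 - <<'E'
from look import *
for n in("top","side"):
    c=grab(n); near=(.387,-.293)
    print(coilbox(c,.046,near)); print(ring(c,.046,near))
c=grab("top")
for k,(u,v,h) in dict(port=(265.5,205,.026)).items(): print(k,ray(c,u,v,h))
b=cv2.resize(c["pixels"][225:275,410:470],None,fx=10,fy=10,interpolation=2); cv2.imwrite("pics/coil.png",b)
E
python3 -m crank '{"steps":[[[1,-1,0],[0,0,0]],[[1,-1,0],[0,0,0]],[[1,-1,0],[0,0,0]],[[1,-1,0],[0,0,0]],[[1,-1,0],[0,0,0]],[[1,-1,0],[0,0,0]],[[1,-1,0],[0,0,0]],[[1,-1,0],[0,0,0]],[[0.5,-1,0],[0,0,0]],[[0.5,-1,0],[0,0,0]]]}'
```

```text
((366.72955322265625, -286.35113525390625), (36.22147750854492, 12.474729537963867), 68.80210876464844)
(65, array([ 381.91419045, -293.95796876]), ((440.0, 250.5), 5.590270042419434))
((381.7526550292969, -294.4686584472656), (39.598533630371094, 46.57429885864258), 68.24640655517578)
(71, array([ 385.88335399, -291.69391992]), ((377.6612854003906, 308.0806579589844), 6.978771686553955))
port [0.51042831 0.10695582 0.026     ]
time: 1.18
ee_pos: [0.4439, 0.3342, 0.2226]
eef_rot: [0.178, 0.984, 0.0, 0.0]
ft_force: [0.2, -0.1, 0.0]
width: 0.087
grip_force: 0.0
```

View pics/coil.png

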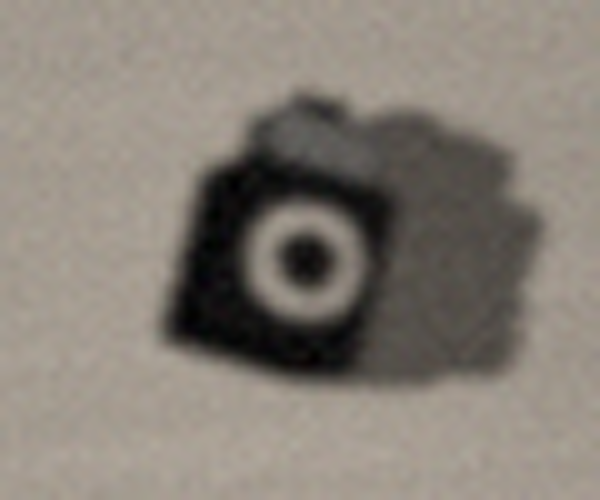

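The crop shows the coil's ring at crop (303,258), centred on the black box. The plug is at the top and the box is turned about -20°, so the gripper is already aligned with it. Going to it now.

```bash
python3 -m crank '{"steps":[[[0.2,-1,0],[0,0,0]],[[0.2,-1,0],[0,0,0]],[[0.2,-1,0],[0,0,0]],[[0.2,-1,0],[0,0,0]],[[0.2,-1,0],[0,0,0]],[[0.2,-1,0],[0,0,0]],[[0.2,-1,0],[0,0,0]],[[0.2,-1,0],[0,0,0]],[[0.2,-1,0],[0,0,0]],[[0.2,-1,0],[0,0,0]]]}'
python3 -m crank '{"steps":[[[-0.2,-1,0],[0,0,0]],[[-0.2,-1,0],[0,0,0]],[[-0.2,-1,0],[0,0,0]],[[-0.2,-1,0],[0,0,0]],[[-0.2,-1,0],[0,0,0]],[[-0.2,-1,0],[0,0,0]],[[-0.2,-1,0],[0,0,0]],[[-0.2,-1,0],[0,0,0]],[[-0.2,-1,0],[0,0,0]],[[-0.2,-1,0],[0,0,0]]]}'
python3 -m crank '{"steps":[[[-0.4,-0.85,0],[0,0,0]],[[-0.4,-0.85,0],[0,0,0]],[[-0.4,-0.85,0],[0,0,0]],[[-0.4,-0.85,0],[0,0,0]],[[-0.4,-0.85,0],[0,0,0]],[[-0.4,-0.85,0],[0,0,0]],[[0,0,0],[0,0,0]],[[0,0,0],[0,0,0]]]}'
```

```text
time: 2.02
ee_pos: [0.4928, 0.0846, 0.2228]
eef_rot: [0.177, 0.984, 0.0, 0.0]
ft_force: [1.3, 0.0, -0.7]
width: 0.0872
grip_force: 0.0
time: 2.85
ee_pos: [0.4423, -0.1653, 0.2228]
eef_rot: [0.177, 0.984, 0.0, 0.0]
ft_force: [0.2, 0.9, -0.2]
width: 0.0872
grip_force: 0.0
time: 3.52
ee_pos: [0.3821, -0.2925, 0.2227]
eef_rot: [0.178, 0.984, 0.0, 0.0]
ft_force: [0.8, -0.8, 0.9]
width: 0.0872
grip_force: 0.0
```

```bash
python3 -m crank '{"steps":[[[0,0,-1],[0,0,0]],[[0,0,-1],[0,0,0]],[[0,0,-1],[0,0,0]],[[0,0,-1],[0,0,0]],[[0,0,-1],[0,0,0]],[[0,0,-1],[0,0,0]],[[0,0,-1],[0,0,0]],[[0,0,-0.7],[0,0,0]],[[0,0,-0.6],[0,0,0]],[[0,0,0],[0,0,0]]]}'
python3 -m crank '{"steps":[[[0,0,0],[0,0,0]],[[0,0,0],[0,0,0]],[[0,0,0],[0,0,0]],[[0,0,0],[0,0,0]],[[0,0,0],[0,0,0]],[[0,0,0],[0,0,0]],[[0,0,0],[0,0,0]],[[0,0,0],[0,0,0]],[[0,0,0],[0,0,0]],[[0,0,0],[0,0,0]]]}' 20 25
```

```text
time: 4.35
ee_pos: [0.3817, -0.2895, 0.0125]
eef_rot: [0.176, 0.984, 0.001, -0.002]
ft_force: [-0.1, -0.2, 0.3]
width: 0.0867
grip_force: 0.0
time: 5.18
ee_pos: [0.3827, -0.2917, 0.0152]
eef_rot: [0.177, 0.984, -0.0, 0.0]
ft_force: [-1.2, -0.7, 2.0]
width: 0.036
grip_force: 25.0
```

```bash
python3 -m crank '{"steps":[[[0,0,1],[0,0,0]],[[0,0,1],[0,0,0]],[[0,0,1],[0,0,0]],[[0.45,1,1],[0,0,0]],[[0.45,1,1],[0,0,0]],[[0.45,1,1],[0,0,0]],[[0.45,1,1],[0,0,0]],[[0.45,1,0],[0,0,0]],[[0.45,1,0],[0,0,0]],[[0.45,1,0],[0,0,0]]]}'
python3 -m crank '{"steps":[[[0.43,0.94,0],[0,0,0.52]],[[0.43,0.94,0],[0,0,0.52]],[[0.43,0.94,0],[0,0,0.52]],[[0.43,0.94,0],[0,0,0.52]],[[0.43,0.94,0],[0,0,0.52]],[[0.43,0.94,0],[0,0,0.52]],[[0.43,0.94,0],[0,0,0.52]],[[0.43,0.94,0],[0,0,0.52]],[[0.43,0.94,0],[0,0,0.5]],[[0.43,0.94,0],[0,0,0.5]]]}'
python3 -m crank '{"steps":[[[0,0,-1],[0,0,0]],[[0,0,-1],[0,0,0]],[[0,0,-1],[0,0,0]],[[0,0,0],[0,0,0]],[[0,0,0],[0,0,0]],[[0,0,0],[0,0,0]]]}'
python3 - <<'E'
from look import *
from scipy.spatial.transform import Rotation as R
s=monitor.read_state(); y=R.from_quat(s["eef_rot"]).as_matrix()[:,1]; print(s["ee_pos"],np.degrees(np.arctan2(y[1],y[0])))
for n in("top","side"):
    c=grab(n); cv2.imwrite(f"pics/{n}1.png",c["pixels"])
c=grab("side");b=cv2.resize(c["pixels"][60:220,200:400],None,fx=3,fy=3); cv2.imwrite("pics/s1.png",b)
E
```

```text
time: 6.02
ee_pos: [0.4617, -0.1152, 0.1903]
eef_rot: [0.177, 0.984, 0.0, 0.0]
ft_force: [0.6, -0.3, -2.2]
width: 0.0358
grip_force: 25.0
time: 6.85
ee_pos: [0.5696, 0.1208, 0.1895]
eef_rot: [-0.05, 0.999, -0.0, -0.0]
ft_force: [-0.2, -0.6, -1.9]
width: 0.0358
grip_force: 25.0
time: 7.35
ee_pos: [0.5699, 0.1189, 0.1163]
eef_rot: [-0.048, 0.999, 0.0, 0.001]
ft_force: [1.1, 0.2, -1.5]
width: 0.0363
grip_force: 25.0
[0.56985093 0.11889464 0.11632291] 95.46611363703967
```

View pics/s1.png

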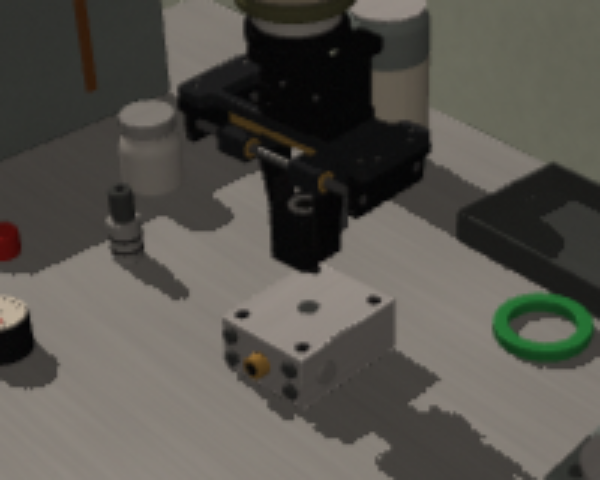

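The side view shows the coil held upright above the block's bore, at crop (308,305). Lowering.

```bash
python3 -m crank '{"steps":[[[0,0,-0.8],[0,0,0]],[[0,0,-0.6],[0,0,0]],[[0,0,-0.4],[0,0,0]],[[0,0,-0.15],[0,0,0]],[[0,0,-0.07],[0,0,0]],[[0,0,0],[0,0,0]],[[0,0,0],[0,0,0]],[[0,0,0],[0,0,0]]]}'
python3 -m crank '{"steps":[[[0,0,0],[0,0,0]],[[0,0,0],[0,0,0]],[[0,0,0],[0,0,0]],[[0,0,0],[0,0,0]],[[0,0,1],[0,0,0]],[[0,0,1],[0,0,0]],[[0,0,1],[0,0,0]],[[0,0,1],[0,0,0]],[[0,0,1],[0,0,0]],[[0,0,1],[0,0,0]]]}' 60
python3 -m crank '{"steps":[[[0.12,-1,0],[0,0,0]],[[0.12,-1,0],[0,0,0]],[[0.12,-1,0],[0,0,0]],[[0.12,-1,0],[0,0,0]],[[0.12,-1,0],[0,0,0]],[[0.12,-1,0],[0,0,0]],[[0.12,-1,0],[0,0,0]],[[0.12,-1,0],[0,0,0]],[[0.12,-1,0],[0,0,0]],[[0.12,-1,0],[0,0,0]]]}'
python3 - <<'E'
from look import *
c=grab("top"); print(ring(c,.096,(.570,.119)),coilbox(c,.096,(.570,.119)),topface(c,.096,(.57,.119),.045)); 
print("block",topface(c,.05,(.57,.119),.09))
b=cv2.resize(c["pixels"][140:220,220:300],None,fx=6,fy=6,interpolation=2); cv2.imwrite("pics/t2.png",b)
E
```

```text
time: 8.17
ee_pos: [0.5695, 0.1185, 0.0653]
eef_rot: [-0.047, 0.999, 0.0, 0.001]
ft_force: [0.4, 0.3, -2.4]
width: 0.0359
grip_force: 25.0
time: 9.0
ee_pos: [0.5688, 0.1183, 0.216]
eef_rot: [-0.047, 0.999, 0.0, 0.0]
ft_force: [-0.0, 0.2, 0.8]
width: 0.06
grip_force: 0.0
time: 9.83
ee_pos: [0.599, -0.1328, 0.2147]
eef_rot: [-0.047, 0.999, 0.0, 0.0]
ft_force: [-0.5, 0.3, 0.1]
width: 0.0601
grip_force: 0.0
(74, array([569.09707509, 117.76497625]), ((256.61322021484375, 173.91510009765625), 5.717190742492676)) ((551.2791137695312, 113.58587646484375), (11.890665054321289, 31.117332458496094), 9.146197319030762) (306, np.float64(95.05681801202222), array([567.72802691, 117.97770576]), ((568.4832153320312, 118.01875305175781), (46.97395324707031, 35.98357009887695), 5.395528316497803))
block (1267, np.float64(49.16726714545873), array([564.18796776, 117.86965235]), ((568.9614868164062, 119.15342712402344), (110.99667358398438, 89.88097381591797), 5.188232421875))
```

View pics/t2.png

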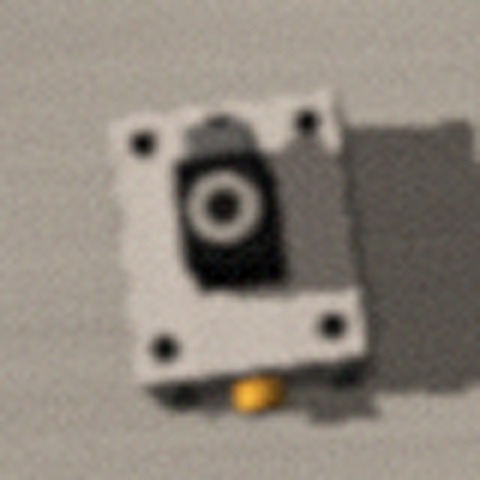

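The coil sits on the block at crop (222,207). It measures (569.0,118.0) mm at 5.4°, against the block's (569.0,119.1) at 5.2°, which is good. Next is the nut.

```bash
python3 -m crank '{"steps":[[[-0.02,-1,0],[0,0,0]],[[-0.02,-1,0],[0,0,0]],[[-0.02,-1,0],[0,0,0]],[[-0.02,-1,0],[0,0,0]],[[-0.02,-1,0],[0,0,0]],[[-0.02,-1,0],[0,0,0]],[[-0.02,-1,-0.5],[0,0,0]],[[0,-0.74,-0.8],[0,0,0]],[[0,0,-1],[0,0,0]],[[0,0,-1],[0,0,0]]]}' 60
python3 -m crank '{"steps":[[[0,0,-1],[0,0,0]],[[0,0,-1],[0,0,0]],[[0,0,-1],[0,0,0]],[[0,0,-1],[0,0,0]],[[0,0,-0.7],[0,0,0]],[[0,0,-0.3],[0,0,0]],[[0,0,-0.1],[0,0,0]],[[0,0,0],[0,0,0]],[[0,0,0],[0,0,0]],[[0,0,0],[0,0,0]]]}' 60
```

```text
time: 10.72
ee_pos: [0.595, -0.327, 0.1314]
eef_rot: [-0.046, 0.999, -0.001, 0.0]
ft_force: [0.4, 0.4, 0.3]
width: 0.0597
grip_force: 0.0
time: 11.55
ee_pos: [0.5963, -0.3256, 0.0061]
eef_rot: [-0.047, 0.999, -0.0, 0.001]
ft_force: [-0.0, -0.5, -0.4]
width: 0.0601
grip_force: 0.0
```

```bash
python3 -m crank '{"steps":[[[-0.03,0,-0.1],[0,0,0]],[[0,0,0],[0,0,0]],[[0,0,0],[0,0,0]]]}' 60
python3 -m crank '{"steps":[[[0,0,0],[0,0,0]],[[0,0,0],[0,0,0]],[[0,0,0],[0,0,0]],[[0,0,0],[0,0,0]],[[0,0,0],[0,0,0]],[[0,0,0],[0,0,0]],[[0,0,0],[0,0,0]],[[0,0,0],[0,0,0]],[[0,0,0],[0,0,0]]]}' 20 20
python3 -m crank '{"steps":[[[0,0,0.8],[0,0,0]],[[0,0,1],[0,0,0]],[[0,0,1],[0,0,0]],[[0,0,1],[0,0,0]],[[0,0,1],[0,0,0]],[[0,0,1],[0,0,0]],[[0,0,1],[0,0,0]],[[0,1,1],[0,0,0]],[[0,1,0],[0,0,0]],[[0,1,0],[0,0,0]]]}'
python3 - <<'E'
from look import *
c=grab("side");b=cv2.resize(c["pixels"][130:300,380:560],None,fx=3,fy=3); cv2.imwrite("pics/s3.png",b)
E
```

```text
time: 11.8
ee_pos: [0.5948, -0.3251, 0.0023]
eef_rot: [-0.047, 0.999, 0.0, 0.0]
ft_force: [-0.1, 0.7, -0.1]
width: 0.0597
grip_force: 0.0
time: 12.55
ee_pos: [0.5947, -0.3252, 0.0021]
eef_rot: [-0.047, 0.999, -0.0, 0.0]
ft_force: [-0.2, -0.5, -0.3]
width: 0.0291
grip_force: 20.0
time: 13.38
ee_pos: [0.5951, -0.25, 0.1989]
eef_rot: [-0.047, 0.999, -0.0, 0.001]
ft_force: [0.4, 0.6, -1.8]
width: 0.0293
grip_force: 20.0
```

View pics/s3.png

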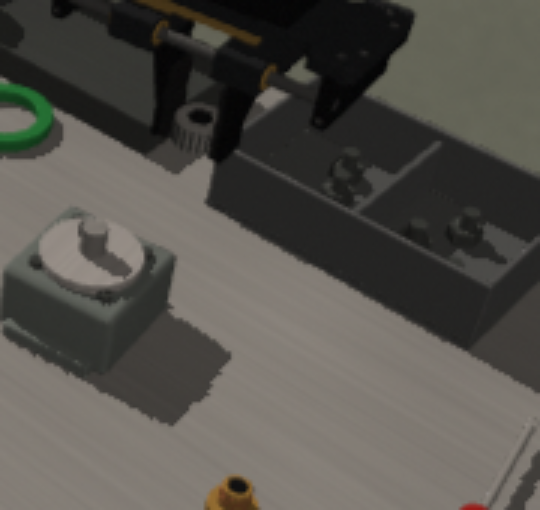

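The side crop shows the nut gripped level between the fingers at crop (195,128). Now to the coil.

```bash
python3 -m crank '{"steps":[[[-0.07,1,0],[0,0,0]],[[-0.07,1,0],[0,0,0]],[[-0.07,1,0],[0,0,0]],[[-0.07,1,0],[0,0,0]],[[-0.07,1,0],[0,0,0]],[[-0.07,1,0],[0,0,0]],[[-0.07,1,0],[0,0,0]],[[-0.07,1,0],[0,0,0]],[[-0.07,1,0],[0,0,0]],[[-0.07,1,0],[0,0,0]]]}'
python3 -m crank '{"steps":[[[-0.07,1,0],[0,0,0]],[[-0.07,1,0],[0,0,0]],[[-0.07,1,0],[0,0,0]],[[-0.07,1,0],[0,0,0]],[[-0.07,0.74,-0.6],[0,0,0]],[[0,0,-1],[0,0,0]],[[0,0,-1],[0,0,0]],[[0,0,-0.6],[0,0,0]],[[0,0,0],[0,0,0]],[[0,0,0],[0,0,0]]]}'
```

```text
time: 14.27
ee_pos: [0.5769, 0.001, 0.197]
eef_rot: [-0.047, 0.999, 0.0, -0.0]
ft_force: [1.2, -0.6, -1.6]
width: 0.0294
grip_force: 20.0
time: 15.1
ee_pos: [0.5681, 0.1181, 0.1168]
eef_rot: [-0.047, 0.999, -0.0, -0.001]
ft_force: [-0.1, 0.2, -0.3]
width: 0.0292
grip_force: 20.0
```

```bash
python3 -m crank '{"steps":[[[0.03,0.01,-0.4],[0,0,0]],[[0,0,-0.2],[0,0,0]],[[0,0,-0.08],[0,0,0]],[[0,0,-0.04],[0,0,0]],[[0,0,0],[0,0,0]],[[0,0,0],[0,0,0]],[[0,0,0],[0,0,0]]]}'
```

```text
time: 15.68
ee_pos: [0.5694, 0.1187, 0.0994]
eef_rot: [-0.047, 0.999, 0.0, 0.0]
ft_force: [-1.0, 0.4, -0.5]
width: 0.0295
grip_force: 20.0
```

```bash
python3 -m crank '{"steps":[[[0,0,-0.04],[0,0,0]],[[0,0,0],[0,0,0]],[[0,0,0],[0,0,0]]]}'
python3 -m crank '{"steps":[[[0,0,0],[0,0,0]],[[0,0,0],[0,0,0]],[[0,0,0],[0,0,0]],[[0,0,0],[0,0,0]],[[0,0,1],[0,0,0]],[[0,0,1],[0,0,0]],[[0,0,1],[0,0,0]],[[0,0,1],[0,0,0]],[[0,-1,0.5],[0,0,0]],[[0,-1,0],[0,0,0]]]}' 50
python3 -m crank '{"steps":[[[-0.03,-1,0],[0,0,0]],[[-0.03,-1,0],[0,0,0]],[[-0.03,-1,0],[0,0,0]],[[-0.03,-1,0],[0,0,0]],[[-0.03,-1,0],[0,0,0]],[[-0.03,-1,0],[0,0,0]],[[-0.03,-1,0],[0,0,0]],[[-0.03,-1,0],[0,0,0]],[[-0.03,-1,0],[0,0,0]],[[-0.03,-1,0],[0,0,0]]]}'
python3 - <<'E'
from look import *
c=grab("top"); print("nut",topface(c,.114,(.570,.119),.03)); print("coil",topface(c,.096,(.57,.119),.045)); 
print("adapter",topface(c,.048,(.513,-.367),.03)); print("collar",topface(c,.032,(.513,-.367),.03,.004))
s=grab("side"); print("nut",topface(s,.116,(.570,.119),.03))
b=cv2.resize(c["pixels"][130:220,210:300],None,fx=6,fy=6,interpolation=2); cv2.imwrite("pics/t4.png",b)
E
```

```text
time: 15.93
ee_pos: [0.5692, 0.1186, 0.0981]
eef_rot: [-0.047, 0.999, 0.0, -0.0]
ft_force: [-0.3, -0.2, -0.2]
width: 0.0293
grip_force: 20.0
time: 16.77
ee_pos: [0.5706, 0.0697, 0.214]
eef_rot: [-0.049, 0.999, 0.001, 0.002]
ft_force: [1.5, -0.5, 0.1]
width: 0.0498
grip_force: 0.0
time: 17.6
ee_pos: [0.5615, -0.1826, 0.2107]
eef_rot: [-0.047, 0.999, 0.0, 0.0]
ft_force: [-0.5, 0.1, 0.3]
width: 0.05
grip_force: 0.0
nut (149, np.float64(112.9000046787673), array([569.84200226, 118.46159623]), ((569.8126831054688, 117.8744125366211), (28.980636596679688, 29.873258590698242), 87.45912170410156))
coil (146, np.float64(94.70988429624344), array([562.33222104, 114.36491148]), ((573.681396484375, 118.64041137695312), (55.72117233276367, 35.5060920715332), 4.9552226066589355))Traceback (most recent call last):
  File "<stdin>", line 3, in <module>
  File "look.py", line 20, in topface
    k=1+np.argmax(s[1:,4]); q=l==k
        ~~~~~~~~~^^^^^^^^^
    return _wrapfunc(a, 'argmax', axis=axis, out=out, **kwds)
    return bound(*args, **kwds)
ValueError: attempt to get argmax of an empty sequence
```

The nut measures (569.8,118.2), centred on the coil. The arm hides the adapter from the top camera, so I'll use the earlier fix of (512.8,-366.7).

```bash
python3 -m crank '{"steps":[[[-0.24,-0.92,0],[0,0,0]],[[-0.24,-0.92,0],[0,0,0]],[[-0.24,-0.92,0],[0,0,0]],[[-0.24,-0.92,0],[0,0,0]],[[-0.24,-0.92,0],[0,0,0]],[[-0.24,-0.92,-0.5],[0,0,0]],[[-0.24,-0.92,-1],[0,0,0]],[[-0.24,-0.92,-1],[0,0,0]],[[0,0,-1],[0,0,0]],[[0,0,-0.5],[0,0,0]]]}' 60
python3 -m crank '{"steps":[[[0,0,-1],[0,0,0]],[[0,0,-1],[0,0,0]],[[0,0,-1],[0,0,0]],[[0,0,-0.7],[0,0,0]],[[0,0,-0.3],[0,0,0]],[[0,0,-0.1],[0,0,0]],[[0,0,0],[0,0,0]],[[0,0,0],[0,0,0]]]}'
```

```text
time: 18.48
ee_pos: [0.5117, -0.366, 0.1076]
eef_rot: [-0.046, 0.999, 0.001, -0.002]
ft_force: [0.7, 1.2, -0.4]
width: 0.0602
grip_force: 0.0
time: 19.15
ee_pos: [0.5146, -0.3656, 0.0095]
eef_rot: [-0.047, 0.999, -0.0, 0.001]
ft_force: [-0.5, -0.0, 0.2]
width: 0.0603
grip_force: 0.0
```

```bash
python3 -m crank '{"steps":[[[-0.04,0,-0.12],[0,0,0]],[[0,0,0],[0,0,0]],[[0,0,0],[0,0,0]]]}' 
python3 -m crank '{"steps":[[[0,0,0],[0,0,0]],[[0,0,0],[0,0,0]],[[0,0,0],[0,0,0]],[[0,0,0],[0,0,0]],[[0,0,0],[0,0,0]],[[0,0,0],[0,0,0]],[[0,0,0],[0,0,0]],[[0,0,0],[0,0,0]],[[0,0,0],[0,0,0]]]}' 20 20
python3 -m crank '{"steps":[[[0,0,0.8],[0,0,0]],[[0,0,1],[0,0,0]],[[0,0,1],[0,0,0]],[[0,0,1],[0,0,0]],[[0,0,1],[0,0,0]],[[0,0,1],[0,0,0]],[[0,0,1],[0,0,0]],[[0.28,1,0.5],[0,0,0]],[[0.28,1,0],[0,0,0]],[[0.28,1,0],[0,0,0]]]}'
python3 -m crank '{"steps":[[[0.2,1,0],[0,0,0]],[[0.2,1,0],[0,0,0]],[[0.2,1,0],[0,0,0]],[[0.2,1,0],[0,0,0]],[[0.2,1,0],[0,0,0]],[[0.2,1,0],[0,0,0]],[[0.2,1,0],[0,0,0]],[[0.2,1,0],[0,0,0]],[[0.2,1,0],[0,0,0]],[[0.2,1,0],[0,0,0]]]}'
python3 - <<'E'
from look import *
s=grab("side");b=s["pixels"][60:260,290:490]; cv2.imwrite("pics/s5.png",cv2.resize(b,None,fx=3,fy=3))
E
```

```text
time: 19.4
ee_pos: [0.5129, -0.3655, 0.0056]
eef_rot: [-0.047, 0.999, -0.0, 0.0]
ft_force: [-0.4, -0.9, -0.5]
width: 0.06
grip_force: 0.0
time: 20.15
ee_pos: [0.5127, -0.3655, 0.0051]
eef_rot: [-0.047, 0.999, -0.0, 0.0]
ft_force: [-0.5, -0.4, 0.8]
width: 0.0298
grip_force: 20.0
time: 20.98
ee_pos: [0.534, -0.2899, 0.1885]
eef_rot: [-0.047, 0.999, -0.0, 0.001]
ft_force: [0.7, 0.8, -1.5]
width: 0.03
grip_force: 20.0
time: 21.82
ee_pos: [0.5835, -0.039, 0.1874]
eef_rot: [-0.047, 0.999, 0.0, -0.0]
ft_force: [-0.3, 0.3, -0.4]
width: 0.0299
grip_force: 20.0
```

View pics/s5.png

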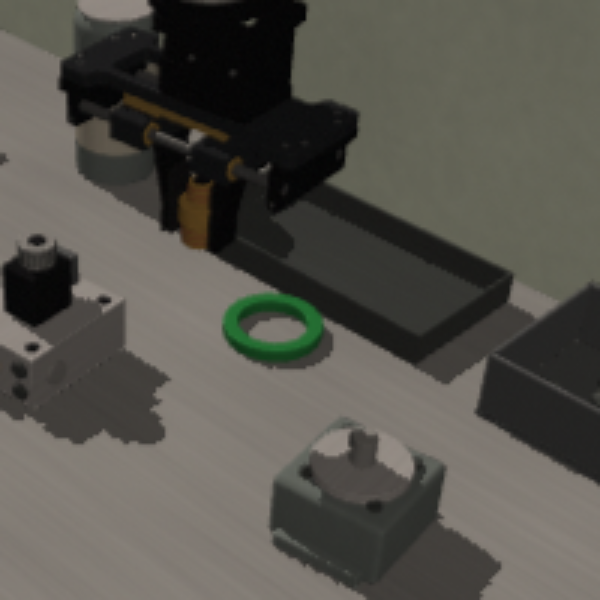

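The side crop shows the adapter held upright at crop (195,215) and the nut seated on the coil at (38,250). Lowering at (584,-32).

```bash
python3 -m crank '{"steps":[[[0.02,0.29,-0.5],[0,0,0]],[[0,0,-1],[0,0,0]],[[0,0,-1],[0,0,0]],[[0,0,-1],[0,0,0]],[[0,0,-1],[0,0,0]],[[0,0,-1],[0,0,0]],[[0,0,-0.9],[0,0,0]],[[0,0,0],[0,0,0]],[[0,0,0],[0,0,0]],[[0,0,0],[0,0,0]]]}'
```

```text
time: 22.7
ee_pos: [0.5847, -0.0338, 0.0286]
eef_rot: [-0.047, 0.999, -0.0, 0.0]
ft_force: [-0.0, 0.3, -0.2]
width: 0.0297
grip_force: 20.0
```

```bash
python3 -m crank '{"steps":[[[-0.02,0.06,-0.5],[0,0,0]],[[0,0,-0.3],[0,0,0]],[[0,0,-0.1],[0,0,0]],[[0,0,0],[0,0,0]],[[0,0,0],[0,0,0]],[[0,0,0],[0,0,0]]]}'
```

```text
time: 23.2
ee_pos: [0.5838, -0.0315, 0.0051]
eef_rot: [-0.047, 0.999, 0.0, 0.0]
ft_force: [0.3, -0.7, -0.9]
width: 0.0297
grip_force: 20.0
```

```bash
python3 -m crank '{"steps":[[[0,0,0],[0,0,0]],[[0,0,0],[0,0,0]],[[0,0,0],[0,0,0]],[[0,0,0.6],[0,0,0]],[[0,0,1],[0,0,0]],[[0,0,1],[0,0,0]],[[0,0,1],[0,0,0]],[[0,0,1],[0,0,0]],[[0,0,1],[0,0,0]],[[0,0,1],[0,0,0]]]}' 60
python3 -m crank '{"steps":[[[-0.6,0.9,1],[0,0,0]],[[-0.6,0.9,0.3],[0,0,0]],[[-0.6,0.9,0],[0,0,0]],[[-0.6,0.9,0],[0,0,0]],[[-0.6,0.9,0],[0,0,0]],[[-0.6,0.9,0],[0,0,0]],[[-0.6,0.9,0],[0,0,0]],[[-0.6,0.9,0],[0,0,0]],[[-0.6,0.9,0],[0,0,0]],[[-0.6,0.9,0],[0,0,0]]]}' 87
python3 -m crank '{"steps":[[[-0.34,0.88,0],[0,0,0]],[[-0.34,0.88,0],[0,0,0]],[[-0.34,0.88,0],[0,0,0]],[[-0.34,0.88,0],[0,0,0]],[[-0.34,0.88,0],[0,0,0]],[[0,0,-1],[0,0,0]],[[0,0,-1],[0,0,0]],[[0,0,-1],[0,0,0]],[[0,0,0],[0,0,0]],[[0,0,0],[0,0,0]]]}'
python3 - <<'E'
from look import *
c=grab("top");print(monitor.read_state()["ee_pos"])
f=lambda n,*a:print(n,*topface(c,*a)[1:])
f("adapter",.048,(.584,-.032),.03);f("pump",.055,(.599,-.184),.08); f("nut",.114,(.57,.118),.03)
E
```

```text
time: 24.03
ee_pos: [0.5836, -0.0317, 0.1715]
eef_rot: [-0.047, 0.999, 0.0, 0.0]
ft_force: [-0.2, 0.0, -0.9]
width: 0.0598
grip_force: 0.0
time: 24.87
ee_pos: [0.4329, 0.1942, 0.2028]
eef_rot: [-0.047, 0.999, 0.0, 0.0]
ft_force: [0.5, -0.4, 0.5]
width: 0.087
grip_force: 0.0
time: 25.7
ee_pos: [0.3908, 0.3028, 0.1273]
eef_rot: [-0.047, 0.999, -0.001, -0.001]
ft_force: [0.2, 0.6, 1.5]
width: 0.0872
grip_force: 0.0
[0.39152871 0.30347653 0.12855135]
adapter 47.072784584050304 [583.53589604 -30.85390995] ((583.9798583984375, -30.711170196533203), (16.724685668945312, 17.325090408325195), 87.32730102539062)
pump 54.566825012371694 [ 595.17995643 -181.28269793] ((599.0953369140625, -183.28282165527344), (89.35372161865234, 90.02957153320312), 7.464066028594971)
nut 112.84335259178033 [569.76281472 118.41851642] ((569.8648681640625, 117.78714752197266), (28.854549407958984, 30.0543155670166), 88.91226959228516)
```

The adapter reads (583.8,-30.8) against the midpoint (584.0,-32.1), so it's fine. Now grasping the gauge.

```bash
python3 -m crank '{"steps":[[[0,0,-1],[0,0,0]],[[0,0,-1],[0,0,0]],[[0,0,-1],[0,0,0]],[[0,0,-1],[0,0,0]],[[0,0,-0.5],[0,0,0]],[[0,0,-0.3],[0,0,0]],[[0,0,-0.1],[0,0,0]],[[0,0,0],[0,0,0]],[[0,0,0],[0,0,0]],[[0,0,0],[0,0,0]]]}' 87
python3 -m crank '{"steps":[[[0,0,0],[0,0,0]],[[0,0,0],[0,0,0]],[[0,0,0],[0,0,0]],[[0,0,0],[0,0,0]],[[0,0,0],[0,0,0]],[[0,0,0],[0,0,0]],[[0,0,0],[0,0,0]],[[0,0,0],[0,0,0]]]}' 40 20
```

```text
time: 26.58
ee_pos: [0.392, 0.3041, 0.0064]
eef_rot: [-0.047, 0.999, 0.001, 0.001]
ft_force: [-0.4, -0.6, 1.1]
width: 0.0868
grip_force: 0.0
time: 27.25
ee_pos: [0.3912, 0.3034, 0.0051]
eef_rot: [-0.047, 0.999, 0.0, -0.0]
ft_force: [0.3, -0.1, -0.5]
width: 0.0497
grip_force: 20.0
```

```bash
python3 -m crank '{"steps":[[[0,0,0.8],[0,0,0]],[[0,0,1],[0,0,0]],[[0,0,1],[0,0,0]],[[0,0,1],[0,0,0]],[[0,0,0.4],[0,0,0]],[[0.28,-0.98,0],[0,0,0]],[[0.28,-0.98,0],[0,0,0]],[[0.28,-0.98,0],[0,0,0]],[[0.28,-0.98,0],[0,0,0]],[[0.28,-0.98,0],[0,0,0]]]}'
python3 -m crank '{"steps":[[[0.28,-0.98,0],[0,0,0]],[[0.28,-0.98,0],[0,0,0]],[[0.28,-0.98,0],[0,0,0]],[[0,0,-1],[0,0,0]],[[0,0,-1],[0,0,0]],[[0,0,-1],[0,0,0]],[[0,0,-0.4],[0,0,0]],[[0,0,0],[0,0,0]],[[0,0,0],[0,0,0]],[[0,0,0],[0,0,0]]]}'
```

```text
time: 28.08
ee_pos: [0.426, 0.1795, 0.1094]
eef_rot: [-0.047, 0.999, -0.0, -0.0]
ft_force: [0.7, 0.2, -2.1]
width: 0.0493
grip_force: 20.0
time: 28.92
ee_pos: [0.448, 0.1077, 0.0261]
eef_rot: [-0.047, 0.999, 0.0, 0.001]
ft_force: [0.4, 0.3, -1.8]
width: 0.0493
grip_force: 20.0
```

```bash
python3 -m crank '{"steps":[[[-0.02,0.02,-0.4],[0,0,0]],[[0,0,-0.3],[0,0,0]],[[0,0,-0.1],[0,0,0]],[[0,0,-0.04],[0,0,0]],[[0,0,0],[0,0,0]],[[0,0,0],[0,0,0]],[[0,0,0],[0,0,0]]]}'
python3 -m crank '{"steps":[[[0,0,0],[0,0,0]],[[0,0,0],[0,0,0]],[[0,0,0],[0,0,0]],[[0,0,0],[0,0,0]],[[0,0,0.6],[0,0,0]],[[0,0,1],[0,0,0]],[[0,0,1],[0,0,0]],[[0,0,1],[0,0,0]],[[0,0,1],[0,0,0]],[[0,0,1],[0,0,0]]]}' 75
python3 -m crank '{"steps":[[[0.4,1,1],[0,0,0]],[[0.4,1,1],[0,0,0]],[[0.42,1,0],[0,0,0]],[[0.42,1,0],[0,0,0]],[[0.42,1,0],[0,0,0]],[[0.42,1,0],[0,0,0]],[[0.42,1,0],[0,0,0]],[[0.42,1,0],[0,0,0]],[[0,0,0],[0,0,0]],[[0,0,0],[0,0,0]]]}' 60
python3 - <<'E'
from look import *
c=grab("top")
f=lambda n,*a:print(n,*topface(c,*a)[1:])
f("gauge",.036,(.4475,.108),.035); f("cart",.07,(.548,.345),.03,.01)
b=cv2.resize(c["pixels"][130:260,130:330],None,fx=4,fy=4,interpolation=2); cv2.imwrite("pics/t6.png",b)
E
```

```text
time: 29.5
ee_pos: [0.4466, 0.1081, 0.0045]
eef_rot: [-0.047, 0.999, 0.0, -0.0]
ft_force: [-5.3, -0.4, 11.6]
width: 0.0493
grip_force: 20.0
time: 30.33
ee_pos: [0.4465, 0.1077, 0.1452]
eef_rot: [-0.047, 0.999, 0.0, -0.0]
ft_force: [0.9, 0.2, 0.1]
width: 0.0749
grip_force: 0.0
time: 31.17
ee_pos: [0.5295, 0.309, 0.1931]
eef_rot: [-0.048, 0.999, -0.0, -0.0]
ft_force: [-0.0, -0.4, -0.5]
width: 0.0599
grip_force: 0.0
gauge 35.91870640528294 [446.5263034 108.1168661] ((446.5694580078125, 108.33032989501953), (46.90098571777344, 47.344032287597656), 88.54460906982422)
cart 67.15225069502067 [541.34604202 346.86951549] ((541.1341552734375, 346.5467834472656), (22.36884880065918, 7.778040885925293), 66.9303207397461)
```

View pics/t6.png

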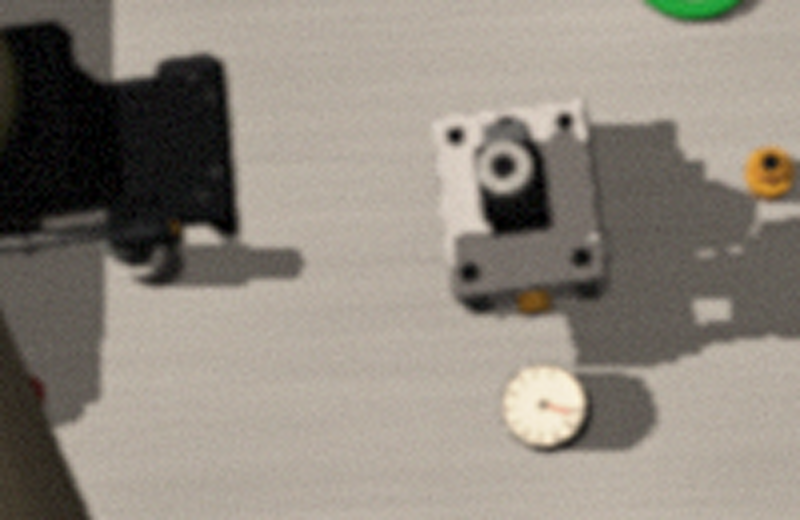

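The gauge reads (446.6,108.2), in front of the port as wanted at crop (545,405). The gripper is arriving at the cartridge at crop (155,260). Before lowering I'll check the clearance to the jar.

```bash
python3 - <<'E'
from look import *
P=np.concatenate([cloud(grab(n)).reshape(-1,3) for n in("top","side")])
q=P[(P[:,2]>.055)&(P[:,2]<.14)&(P[:,0]>.42)&(P[:,0]<.75)&(P[:,1]>.36)&(P[:,1]<.62)]
for y in np.arange(.36,.62,.02):
    a=q[(q[:,1]>=y)&(q[:,1]<y+.02)]
    if len(a)>3: print(round(y,2),len(a),a[:,0].min().round(3),a[:,0].max().round(3),a[:,2].max().round(3))
E
```

```text
0.4 105 0.621 0.664 0.081
0.42 97 0.616 0.671 0.082
0.44 53 0.62 0.672 0.082
0.56 1724 0.468 0.748 0.14
0.58 91 0.467 0.473 0.139
0.6 166 0.42 0.473 0.14
```

```bash
python3 -m crank '{"steps":[[[0.37,0.73,0],[0,0,0]],[[0.37,0.73,0],[0,0,0]],[[0,0,-1],[0,0,0]],[[0,0,-1],[0,0,0]],[[0,0,-1],[0,0,0]],[[0,0,-0.6],[0,0,0]],[[0,0,0],[0,0,0]],[[0,0,0],[0,0,0]],[[0,0,0],[0,0,0]]]}' 60
python3 -m crank '{"steps":[[[0,0,-1],[0,0,0]],[[0,0,-1],[0,0,0]],[[0,0,-1],[0,0,0]],[[0,0,-0.6],[0,0,0]],[[0,0,0],[0,0,0]],[[0,0,0],[0,0,0]],[[0,0,0],[0,0,0]]]}' 60
```

```text
time: 32.07
ee_pos: [0.549, 0.3442, 0.1058]
eef_rot: [-0.047, 0.999, 0.001, 0.001]
ft_force: [0.2, -0.7, 0.0]
width: 0.0599
grip_force: 0.0
time: 32.65
ee_pos: [0.5495, 0.345, 0.0164]
eef_rot: [-0.047, 0.999, 0.001, 0.001]
ft_force: [0.1, 0.6, 0.9]
width: 0.0598
grip_force: 0.0
```

```bash
python3 -m crank '{"steps":[[[-0.04,0.02,-0.25],[0,0,0]],[[0,0,0],[0,0,0]],[[0,0,0],[0,0,0]]]}' 60
python3 -m crank '{"steps":[[[0,0,0],[0,0,0]],[[0,0,0],[0,0,0]],[[0,0,0],[0,0,0]],[[0,0,0],[0,0,0]],[[0,0,0],[0,0,0]],[[0,0,0],[0,0,0]],[[0,0,0],[0,0,0]],[[0,0,0],[0,0,0]],[[0,0,0],[0,0,0]]]}' 20 25
```

```text
time: 32.9
ee_pos: [0.5472, 0.3451, 0.0083]
eef_rot: [-0.047, 0.999, 0.0, 0.0]
ft_force: [-0.3, 0.7, -1.0]
width: 0.0604
grip_force: 0.0
time: 33.65
ee_pos: [0.5472, 0.3449, 0.0079]
eef_rot: [-0.047, 0.999, 0.0, 0.0]
ft_force: [0.3, -0.4, 1.1]
width: 0.0294
grip_force: 25.0
```

```bash
python3 -m crank '{"steps":[[[0,0,0.8],[0,0,0]],[[0,0,1],[0,0,0]],[[0,0,1],[0,0,0]],[[0,0,1],[0,0,0]],[[0,0,0.4],[0,0,0]],[[-0.62,-0.95,0],[0,0,0]],[[-0.62,-0.95,0],[0,0,0]],[[-0.62,-0.95,0],[0,0,0]],[[-0.62,-0.95,0],[0,0,0]],[[-0.62,-0.95,0],[0,0,0]]]}'
python3 -m crank '{"steps":[[[-0.61,-0.95,0],[0,0,0]],[[-0.61,-0.95,0],[0,0,0]],[[0,0,-0.6],[0,0,0]],[[0,0,-1],[0,0,0]],[[0,0,-1],[0,0,0]],[[0,0,-0.6],[0,0,0]],[[0,0,0],[0,0,0]],[[0,0,0],[0,0,0]],[[0,0,0],[0,0,0]],[[0,0,0],[0,0,0]]]}'
```

```text
time: 34.48
ee_pos: [0.4684, 0.2248, 0.1119]
eef_rot: [-0.047, 0.999, -0.0, -0.0]
ft_force: [-0.0, 0.5, -0.4]
width: 0.0295
grip_force: 25.0
time: 35.32
ee_pos: [0.4399, 0.179, 0.0339]
eef_rot: [-0.047, 0.999, 0.001, 0.001]
ft_force: [-0.4, -0.6, -1.2]
width: 0.0294
grip_force: 25.0
```

```bash
python3 -m crank '{"steps":[[[-0.01,-0.03,-0.5],[0,0,0]],[[0,0,-0.4],[0,0,0]],[[0,0,-0.08],[0,0,0]],[[0,0,0],[0,0,0]],[[0,0,0],[0,0,0]],[[0,0,0],[0,0,0]]]}'
```

```text
time: 35.82
ee_pos: [0.4392, 0.178, 0.0086]
eef_rot: [-0.047, 0.999, 0.0, 0.0]
ft_force: [-1.4, 0.2, -1.1]
width: 0.0296
grip_force: 25.0
```

Release, rise, and retreat to one side.

```bash
python3 -m crank '{"steps":[[[0,0,0],[0,0,0]],[[0,0,0],[0,0,0]],[[0,0,0],[0,0,0]],[[0,0,0],[0,0,0]],[[0,0,0.5],[0,0,0]],[[0,0,1],[0,0,0]],[[0,0,1],[0,0,0]],[[0,0,1],[0,0,0]],[[0,0,1],[0,0,0]],[[0,0,1],[0,0,0]]]}' 44
python3 -m crank '{"steps":[[[-0.2,1,1],[0,0,0]],[[-0.2,1,1],[0,0,0]],[[-0.2,1,0],[0,0,0]],[[-0.2,1,0],[0,0,0]],[[-0.2,1,0],[0,0,0]],[[-0.2,1,0],[0,0,0]],[[-0.2,1,0],[0,0,0]],[[-0.2,1,0],[0,0,0]],[[0,0,0],[0,0,0]],[[0,0,0],[0,0,0]]]}'
python3 - <<'E'
from look import *
c=grab("top"); s=grab("side")
f=lambda n,*a:print(n,*topface(c,*a)[1:])
f("gauge",.036,(.4465,.108),.035); f("cart",.07,(.440,.178),.03,.006);f("adapter",.048,(.584,-.032),.03);f("nut",.114,(.57,.118),.03)
a=cv2.resize(c["pixels"][140:260,190:400],None,fx=2.8,fy=2.4); b=cv2.resize(s["pixels"][110:250,200:445],None,fx=2.4,fy=2)
w=588; cv2.imwrite("pics/end.png",np.vstack([a[:,:w],b[:,:w]]))
E
```

```text
time: 36.65
ee_pos: [0.4388, 0.1777, 0.1472]
eef_rot: [-0.047, 0.999, 0.0, 0.0]
ft_force: [-0.2, -0.1, 0.0]
width: 0.0443
grip_force: 0.0
time: 37.48
ee_pos: [0.3982, 0.3789, 0.1954]
eef_rot: [-0.048, 0.999, -0.0, -0.0]
ft_force: [-0.0, -1.4, -0.3]
width: 0.044
grip_force: 0.0
gauge 35.78925040248684 [446.55660034 108.04975356] ((446.5694580078125, 108.33032989501953), (46.90098571777344, 47.344032287597656), 88.54460906982422)
cart 69.06663964939021 [440.60714811 177.75825802] ((440.7407531738281, 177.74844360351562), (20.571264266967773, 18.133007049560547), 87.41847229003906)
adapter 47.060625816541304 [583.36659533 -30.9615926 ] ((583.9798583984375, -30.711170196533203), (16.724685668945312, 17.325090408325195), 87.32730102539062)
nut 112.99688469595056 [569.8122227  118.65370906] ((569.8123779296875, 117.87442779541016), (28.980636596679688, 29.873891830444336), 87.45912170410156)
```

View pics/end.png

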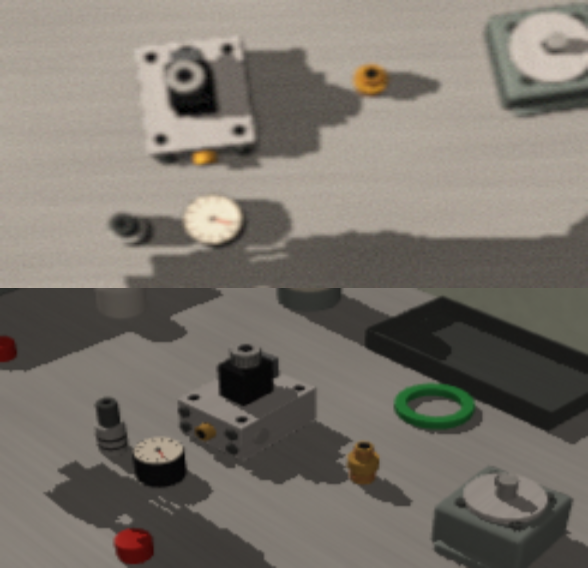

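The picture shows all five parts upright and in place: the coil and nut on the block at (188,75), the adapter midway at (371,78), the gauge at (212,220) and the cartridge at (130,228). The measured gauge–cartridge spacing is 69.7 mm.

```bash
python3 -c "
from bench import ticket
print(ticket.close_job())"
```

```text
the job is handed in; nothing more can be done
None
```

All five parts are set out as asked and the job is handed in at about 37 s of the 131 s allowed; the last camera check showed each one upright and within about 1.5 mm of its target.

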